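Take the spent core out of the foil dispenser

ROBOT

A 6-joint arm with a two-finger parallel gripper is mounted at the origin on the work surface; the furniture and walls round the work are solid. World frame = base frame: x ahead of the robot, y to its left, z up, the work surface at z = 0. Lengths are in m, angles in rad, forces in N, time in s.
With the tool pointing down it reaches from about 0.35 to 0.975 m from the base axis. Payload 4.9 kg.
Tool frame: the origin (TCP) lies midway between the tips of the shut fingers; the grasp point (between the pads) lies 19 mm behind it; z points along the fingers, y is the line along which they close (so a half turn about z gives the same grasp; the last joint's range is limited). The gripper opens to 85 mm and grips with 20 to 120 N. Pads are 22 mm wide; open, the fingers measure 114 mm over their backs; the gripper's body (76 mm by 85 mm) begins 54 mm behind the grasp point. The pads swing forward as they close: fully open they stand 13 mm farther back than shut.
Start: joints at [-1.434, 0.053, 1.613, -0, 1.476, -0.119], TCP at [0.158, -0.605, 0.231] pointing down, gripper open.
Joint ranges: [-3.01, 3.01], [-1.01, 2.22], [0.06, 2.58], [-1.02, 4.17], [0.09, 2.62], [-3.14, 3.14]. Speed limits (rad/s): [2.57, 2.57, 3.14, 3.14, 3.14, 3.14].

INTERFACE

Orientations are given as a unit quaternion [w, x, y, z].
In Python, from plant import state, grab_frame, camera_info, job_done, spot_in, masks_of, pinpoint gives the robot as it stands.
- The arm moves only by the shell command python3 -m handwheel 'ROWS' [OPENING]. ROWS is JSON, a list that holds one entry, the list of rows, each a list of 6 numbers: the shift along the world's x, y, z in m, then the turn, a rotation vector about the world's x, y, z in degrees. In form: [[[tx, ty, tz, ax, ay, az], ...]]. A call has 1 to 20 rows; each row shifts and turns the commanded pose from where the row before left it; what a row does not reach is not made up. A row lasts 1/12 s, in which the tool goes at most 41.7 mm and 7.16 degrees, less where a joint would pass 70% of its speed; a pose out of reach is approached as far as the arm can. A call is refused whole if a number of a shift passes 0.0417 or a number of a turn 7.16, either way. A call with a gripper value outside its range is refused whole. OPENING is the opening, from 0 (shut) to 1 (fully open), set as the call begins (- or left out, the last holds). The fingers move at their own pace and stop on an object; the grip force is fixed at half the most. Time passes only in rows, so rows that do not move let the fingers close. It gives the time, the measured TCP pose, the force, the opening and the grip force at its end, in the units of the state.
- state(): the state, without advancing time (a new reading comes with each control period).
- grab_frame(name): name is "side" or "top" or "wrist"; returns (picture, depth): 400x640x3 uint8, blue, green, red; 400x640 float32, m along the optical axis (not along the pixel's ray), 0 where there is no reading.
- camera_info(name): a dict with "fx", "fy", "cx", "cy" (pixels), "T" (4x4, takes a point from camera to world coordinates). Camera axes: x right, y up, looking along -z (the intrinsics and any distortion apply to the point x, -y, -z); pixel columns grow to the right and rows downward; lengths in m; the calibration is good to about 2 mm. A picture is of the moment at which its call begins: read the wrist's pose just before it. camera_info takes no time and is no camera call; for the wrist camera it gives the pose at the moment of the call.
- job_done(): hands the job in; it is judged then, once.
Trained networks look in the newest picture that a camera, given by its name, has taken for a name from the list of things; names that differ only in an ending like _2 or _b are one class to them, and where a whole thing is asked for, a point or a joint stands for the part that bears it (a point fixed in the world has none). Each returns a list of dicts, best first, with "conf" (0 to 1); they miss things now and then, are a little off and sometimes report something else, mostly with a low value. They report only what shows in the picture. A call takes as long as a camera call.
- spot_in(camera, thing): "box" ([left, top, width, height] in pixels, round what is visible of it).
- masks_of(camera, thing): "region" (400x640 bool, what is visible of it) and "box" ([left, top, width, height] in pixels, round what is visible of it).
- pinpoint(camera, thing): "position" ([column, row] in pixels: a listed point, or the origin of a listed thing).
The state is a dict: "time": time; "joint_pos": joint angles; "joint_vel": joint speeds; "joint_efforts": joint torques, N m; "tool_pos": TCP position; "tool_rot": TCP orientation; "contact_force": force on the tool from outside, world axes, zero at the start; "ft_torque": the same for the moment, N m; "gripper_width": opening from 0.0 (shut) to 1.0 (fully open); "grasp_force": force on a finger pad.
Only numpy, scipy, OpenCV 4.12 (cv2) and the standard library are available. Lean on these libraries where they do the work, as an engineer would, in place of code of your own. Each camera call takes 0.05 s, during which the arm holds its last target. There are 200 camera calls.

TASK

The foil has run out: slip the palette knife's blade into the slit under the dispenser's cover, lever the cover up with it (do not lift the shut cover with the fingers), open it until it stands past upright, and lay the knife back flat on the worktop. The empty core is longer than the opening, so slide it endways under one end hood, tip its free end up and draw it out slantwise. Finish holding it still in the gripper, all of it at least 5 cm above the dispenser's top, clear for me to drop in the fresh roll; leave the other things where they stand.

Things in the scene. Friction and masses are not known exactly. Their poses are not given: they have to be found in the camera images.
- dispenser: fixed kitchen foil dispenser: dark trough with pale wooden top, 122 mm deep (own x -56 to +66 mm) x 397 mm long (own y) x 89 mm high. Origin on its underside below the core's line, midway along; own x from front (robot side, foil slit) to back (hinge side), z up. Walls and floor 6 mm, inside 110 x 385 mm. Two 10 mm wide V cradles at own y = +100 and -100 mm carry the core
- opening_mid (a point): middle of the top opening above the core's line, at own x = 0, z = 83 mm of the dispenser, axes as the dispenser. The opening is 235 mm long (own y +-117.5 mm) and 110 mm wide (own x -50 to +60 mm); beyond it, over the last 75 mm of the inside, lies a fixed wooden hood, underside at z = 83 mm, top at 89 mm. The hinged cover closes it
- slit_mid (a point): middle of the foil slit on the outer face of the dispenser's front wall (6 mm thick), under the cover's front edge: z = 73 to 83 mm, 210 mm long, open into the trough. Axes as the dispenser
- cover (a joint): hinge of the cover, rad: 0 shut, grows as the free front edge swings up and back, 1.57 upright, stop at 2.1. A stiff friction hinge: the cover stays where it is left; about 2 N under its front edge lifts it. The hinge axis runs along the dispenser's own y at own x = +63 mm, z = 86 mm
- cover_edge (a point): middle of the free front edge of the cover, a pale wooden panel 6 mm thick, 229 mm long, without handle, flush between the hoods; the edge is 119 mm from the hinge axis, on which the panel's middle plane lies. Own -x points from the hinge to the edge, own y along it, z out of the upper face
- core: spent foil core: stiff brown cardboard tube, 32 mm diameter, 290 mm long, about 80 g, a scrap of foil near one end, in the trough under the cover, each end beneath a hood. Origin at its middle on its axis (55 mm above the worktop at the start), own y along it. Slid endways till one end nearly meets the end wall, the other end comes clear of its hood by up to 20 mm; a lean of 15 to 30 degrees then gets it out
- core_end_a (a point): centre of the core's end face at own y = -145 mm
- core_end_b (a point): centre of the core's end face at own y = +145 mm
- knife: cranked palette knife lying flat on the worktop before the dispenser. Own x towards the blade's tip, z up, origin on the underside. Dark wooden handle 22 mm wide, 20 mm high, x = -105 to -5 mm; steel blade 24 mm wide, 3 mm thick, its underside level with the handle's, x = 0 to 104 mm, round tip; about 110 g
- knife_tip (a point): tip of the blade, at half its thickness
- knife_grip (a point): point in the handle 20 mm behind the origin, 12 mm above the underside: a good place to grip
- fresh_roll: the full new roll of aluminium foil, 292 x 42 mm, lying along the right edge of the worktop; origin at the centre of its underside
- pepper_mill: brown wooden pepper mill, 58 mm across, 170 mm high, at the back right corner; origin at the centre of its underside
- egg_timer: red and white egg timer, 67 mm across, 60 mm high, in the front right of the worktop; origin at the centre of its underside
- apple: green apple, 75 mm across, 68 mm high, front right; origin at the centre of its underside

How it is judged:
On the way, in this order (a step that is already met when the one before it is completed fails the run):
1. the cover is levered up on the blade (value of joint cover above 0.2 rad and contact force between knife and cover above 0.1 N), for 0.05 s.
2. the cover stands open past upright and the knife lies released on the worktop (value of joint cover above 1.5 rad and height (world z) of knife below 0.012 m and contact force between the fingers and knife below 0.1 N and linear speed of knife below 0.02 m/s), for 0.2 s.
3. one end of the core has come up out of the opening while the other end is still below its hood (((z of core_end_a in the frame of dispenser above 0.105 m and z of core_end_b in the frame of dispenser below 0.075 m) or (z of core_end_b in the frame of dispenser above 0.105 m and z of core_end_a in the frame of dispenser below 0.075 m))), for 0.05 s.
At the end, for the whole second after the job is handed in: Core held still in the gripper, both ends (on the axis) over 135 mm above the worktop (46 mm above the dispenser), touching neither dispenser, cover nor knife; cover open past 1.5 rad; knife flat on the worktop (underside within 12 mm of it, tilt under 0.15 rad) (z of each of core_end_a, core_end_b in the frame of dispenser above 0.135 m and contact force between the fingers and core above 0.5 N and contact force between core and dispenser below 0.05 N and linear speed of core below 0.03 m/s and value of joint cover above 1.5 rad and height (world z) of knife between -0.01 and 0.012 m and angle between knife's own z axis and vertical below 0.15 rad and contact force between core and knife below 0.05 N); the arm keeps its last pose, push and grip.
It fails at once if the shut cover is moved with the fingers (more than 3 N on it while it is open less than 0.2 rad) (contact force between the fingers and cover above 3 N and value of joint cover below 0.2 rad).
It fails at once if one of the other things is shifted by more than 40 mm (distance of any of fresh_roll, pepper_mill, egg_timer, apple from where it was at the start of the episode above 0.04 m).
It also fails if it takes over 69 s, if anything falls off the work surface, if the arm or the gripper's body presses on something with over 40 N, if the wrist force passes 120 N, or if a joint passes its speed limit or range.

## Working session

There is one attempt and no reset: what is moved stays moved. The work goes in short steps, Python scripts to look and compute and a shell command to move; the robot and the scene stay as the last step left them, time stands still between calls to the robot, and variables do not carry over. Pictures are saved under pics/ and viewed, at most 10 in all, crops included, and the job is handed in when it is done.

```bash
mkdir -p pics; ls; cat > h.py <<'E'
import numpy as np, cv2
from plant import *
from scipy.spatial.transform import Rotation as R
def ray(c,px):
    i=camera_info(c);T=np.array(i["T"]);d=np.array([(px[0]-i["cx"])/i["fx"],-(px[1]-i["cy"])/i["fy"],-1.])
    return T[:3,3],T[:3,:3]@d
def at_z(c,px,z):
    o,d=ray(c,px);return o+d*(z-o[2])/d[2]
def at_d(c,px,dep):
    o,d=ray(c,px);return o+d*dep
def proj(c,p):
    i=camera_info(c);T=np.array(i["T"]);q=T[:3,:3].T@(np.array(p)-T[:3,3]);return [i["cx"]+i["fx"]*q[0]/-q[2],i["cy"]-i["fy"]*q[1]/-q[2]]
def cloud(c,dep):
    i=camera_info(c);T=np.array(i["T"]);v,u=np.mgrid[:400,:640]
    d=np.stack([(u-i["cx"])/i["fx"]*dep,-(v-i["cy"])/i["fy"]*dep,-dep],-1);return d@T[:3,:3].T+T[:3,3]
def stt():
    s=state();print("t",round(s["time"],2),"tcp",np.round(s["tool_pos"],4),"q",np.round(s["tool_rot"],3),"F",np.round(s["contact_force"],1),"w",round(s["gripper_width"],3),"g",round(s["grasp_force"],1));return s
E
python3 - <<'E'
from h import *
stt()
for c in("top","side"):
    im,d=grab_frame(c);cv2.imwrite(f"pics/{c}0.png",im)
    P=cloud(c,d)
    i=camera_info(c);print(c,{k:(np.round(v,3).tolist()) for k,v in i.items()})
    for t in["dispenser","knife","knife_tip","knife_grip","slit_mid","cover_edge","opening_mid","core","fresh_roll","pepper_mill","egg_timer","apple"]:
        r=pinpoint(c,t)
        if r:
            p=r[0]["position"];u,v=int(round(p[0])),int(round(p[1]));print(t,round(r[0]["conf"],2),np.round(p,1),np.round(P[v,u],3) if 0<=v<400 and 0<=u<640 else'')
        else:print(t,None)
E
```

```text
pics
t 0.0 tcp [ 0.1581 -0.604   0.23  ] q [-0.001  0.992  0.128 -0.   ] F [-0.1 -0.2  0.2] w 0.998 g 0.0
top {'fx': 464.891, 'fy': 464.891, 'cx': 314.66, 'cy': 200.315, 'T': [[0.014, 0.995, -0.098, 0.378], [-1.0, 0.012, -0.019, -0.021], [-0.017, 0.098, 0.995, 1.165], [0.0, 0.0, 0.0, 1.0]]}
dispenser None
knife None
knife_tip 0.94 [365.5 245.3] [ 0.382 -0.129 -0.001]
knife_grip 0.9 [315.8 236.3] [ 0.402 -0.004  0.019]
slit_mid 0.91 [294.3 193.3] [0.502 0.049 0.074]
cover_edge 0.72 [293.  191.4] [0.505 0.05  0.087]
opening_mid 0.88 [291.4 168.5] [0.559 0.056 0.089]
core None
fresh_roll 0.65 [410.7 195.9] [ 0.378 -0.021  1.165]
pepper_mill 0.81 [398.5 125. ] [ 0.671 -0.199  0.063]
egg_timer 0.64 [367.2 267. ] [ 0.33  -0.126  0.059]
apple 0.95 [402.9 268.2] [ 0.33  -0.21   0.062]
side {'fx': 442.135, 'fy': 442.135, 'cx': 316.068, 'cy': 203.559, 'T': [[0.976, -0.147, 0.162, 0.688], [0.218, 0.613, -0.76, -0.881], [0.013, 0.776, 0.63, 0.827], [0.0, 0.0, 0.0, 1.0]]}
dispenser 0.67 [341.3 223.4] [ 0.577 -0.053  0.089]
knife 0.97 [278.8 231. ] [ 0.406 -0.035  0.009]
knife_tip 0.87 [263.7 259.9] [ 0.396 -0.138 -0.002]
knife_grip 0.75 [281.  223.9] [ 0.407 -0.017  0.02 ]
slit_mid 0.62 [321.8 196.5] [0.508 0.044 0.089]
cover_edge 0.88 [321.8 195.5] [0.508 0.044 0.089]
opening_mid None
core None
fresh_roll 0.91 [291.7 299.7] [ 0.503 -0.259  0.017]
pepper_mill 0.72 [374.3 303.4] [ 0.688 -0.242  0.038]
egg_timer 0.62 [240.3 254.9] [ 0.346 -0.169  0.036]
apple 0.96 [224.8 281. ] [ 0.341 -0.255  0.034]
```

View pics/top0.png

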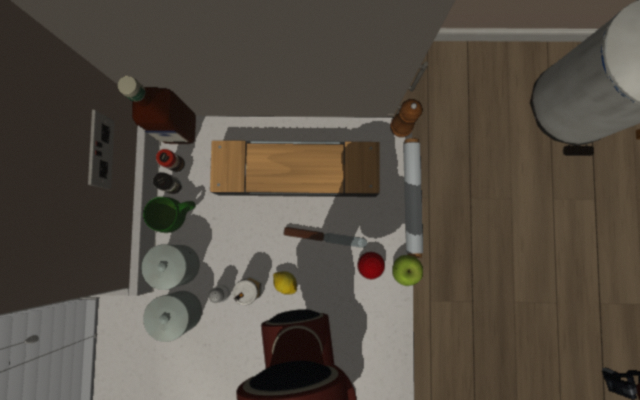

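View pics/side0.png

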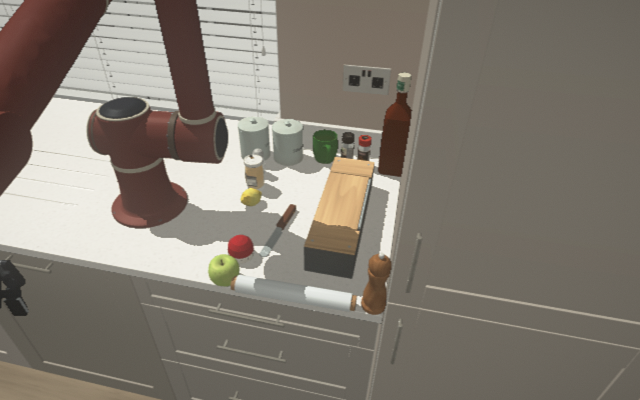

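```bash
python3 - <<'E'
from h import *
im,d=grab_frame("top");P=cloud("top",d)
X=P[...,0];Y=P[...,1];Z=P[...,2]
m=(Z>0.08)&(Z<0.098)&(X>.42)&(X<.75)&(abs(Y-.05)<.3)&(d>0)
n,l,s,c=cv2.connectedComponentsWithStats(m.astype(np.uint8))
k=1+np.argmax(s[1:,4]);q=P[l==k];print(s[k],np.median(q[:,2]))
r=cv2.minAreaRect(q[:,:2].astype(np.float32)*1000);print(r,cv2.boxPoints(r))
for c in("top","side"):
  if c=="side": im,d=grab_frame("side");P=cloud("side",d)
  for t in("knife","core"):
    mm=masks_of(c,t)
    if mm:
        M=mm[0]["region"];q=P[M];print(c,t,mm[0]["conf"],mm[0]["box"]);r=cv2.minAreaRect(q[q[:,2]<.2][:,:2].astype(np.float32)*1000);print(r,np.median(q[:,2]))
        h=q[(q[:,2]>.012)&(q[:,2]<.03)]; b=q[(q[:,2]<.008)]
        for g in(h,b):
            if len(g)>20:
                mu=g[:,:2].mean(0);e=np.linalg.svd(g[:,:2]-mu)[2][0];pr=(g[:,:2]-mu)@e;print(mu,e,pr.min(),pr.max(),len(g))
E
```

```text
[ 210  141  170   53 8560] 0.08928478072172996
((563.4484252929688, 48.25184631347656), (123.10594940185547, 397.7330322265625), 0.20067574083805084) [[ 501.19928  246.90155]
 [ 502.59235 -150.82904]
 [ 625.6976  -150.39786]
 [ 624.3045   247.33273]]
top knife 0.9 [285.6, 230.8, 79.6, 18.6]
((401.0386047363281, -26.628692626953125), (201.38824462890625, 24.03089141845703), 81.73918914794922) 0.010992229487811644
[0.40705047 0.02184553] [-0.14659401 -0.98919674] -0.05187102713245179 0.05658972633868078 351
[ 0.39315748 -0.07839824] [-0.14020497 -0.9901225 ] -0.10916154471901716 0.04831464618463703 347
side knife 0.71 [259.5, 201.2, 38.5, 54.4]
((403.3345947265625, -27.56568145751953), (206.3685302734375, 25.59258270263672), 81.73458099365234) 0.008603545716814542
[0.41149748 0.01728148] [-0.13583337 -0.9907317 ] -0.05765274872843907 0.05291935089584411 220
[ 0.39653417 -0.07833644] [-0.16395764 -0.98646738] -0.15124645767652245 0.051847826112091745 237
```

The top view shows the dispenser at columns 210–380, rows 141–194. The knife lies at (285–365, 231–247) with its tip to the right. Dispenser origin is about (0.5585, 0.048) with yaw 0, and the knife's yaw is about -98°. I'll move above the handle next.

```bash
python3 -m handwheel '[[[0.0154,0.0373,-0.003,0,0,4.2],[0.0154,0.0373,-0.003,0,0,4.2],[0.0154,0.0373,-0.003,0,0,4.2],[0.0154,0.0373,-0.003,0,0,4.2],[0.0154,0.0373,-0.003,0,0,4.2],[0.0154,0.0373,-0.003,0,0,4.2],[0.0154,0.0373,-0.003,0,0,4.2],[0.0154,0.0373,-0.003,0,0,4.2],[0.0154,0.0373,-0.003,0,0,4.2],[0.0154,0.0373,-0.003,0,0,4.2],[0.0154,0.0373,-0.003,0,0,4.2],[0.0154,0.0373,-0.003,0,0,4.2],[0.0154,0.0373,-0.003,0,0,4.2],[0.0154,0.0373,-0.003,0,0,4.2],[0.0154,0.0373,-0.003,0,0,4.2],[0.0154,0.0373,-0.003,0,0,4.2],[0,0,0,0,0,0],[0,0,0,0,0,0]]]' 0.6
python3 - <<'E'
from h import *
s=stt();r=R.from_quat(np.roll(s["tool_rot"],-1)).as_matrix();print("tool y yaw",np.degrees(np.arctan2(r[1,1],r[0,1])),"z",r[:,2],"j",np.round(s["joint_pos"],2))
im,d=grab_frame("wrist");cv2.imwrite("pics/w1.png",im);P=cloud("wrist",d)
m=masks_of("wrist","knife")
if m:
    q=P[m[0]["region"]];h=q[(q[:,2]>.012)&(q[:,2]<.03)];r=cv2.minAreaRect(h[:,:2].astype(np.float32)*1000);print(m[0]["conf"],r,np.median(h[:,2]),m[0]["box"])
for t in("knife","knife_grip","knife_tip"):
    p=pinpoint("wrist",t)
    if p: print(t,p[0]["conf"],p[0]["position"],at_z("wrist",p[0]["position"],{"knife":0,"knife_grip":.012,"knife_tip":.0015}[t]))
E
```

```text
time: 3.1
tool_pos: [0.4046, -0.0058, 0.1832]
tool_rot: [-0.0, 0.754, 0.657, -0.0]
contact_force: [-0.2, -0.4, -0.1]
gripper_width: 0.604
grasp_force: 0.0
t 3.1 tcp [ 0.4046 -0.0058  0.1832] q [-0.     0.754  0.657 -0.   ] F [-0.2 -0.4 -0.1] w 0.604 g 0.0
tool y yaw -7.826430988186334 z [-5.82035155e-04 -1.19286585e-04 -9.99999824e-01] j [-0.2  -0.49  2.15 -0.    1.48 -0.06]
0.83 ((407.7193908691406, 19.951560974121094), (111.17434692382812, 21.958608627319336), 82.53529357910156) 0.01980033505698986 [307.7, 103.0, 24.2, 172.3]
knife 0.86 [318.7, 197.8] [ 0.40025538 -0.03281504  0.        ]
knife_grip 0.79 [317.0, 179.9] [ 0.40190073 -0.00898514  0.012     ]
knife_tip 0.67 [319.6, 276.3] [ 0.38646384 -0.13533646  0.0015    ]
```

```bash
python3 -m handwheel '[[[-0.0015,-0.0045,-0.035,0,0,0],[0,0,-0.035,0,0,0],[0,0,-0.035,0,0,0],[0,0,-0.035,0,0,0],[0,0,-0.02,0,0,0],[0,0,-0.014,0,0,0],[0,0,-0.006,0,0,0],[0,0,0,0,0,0],[0,0,0,0,0,0]]]' && python3 -m handwheel '[[[0,0,0,0,0,0],[0,0,0,0,0,0],[0,0,0,0,0,0],[0,0,0,0,0,0],[0,0,0,0,0,0],[0,0,0,0,0,0]]]' 0
```

```text
time: 4.1
tool_pos: [0.4035, -0.0132, 0.004]
tool_rot: [0.0, 0.756, 0.654, 0.0]
contact_force: [-0.4, -0.4, 1.2]
gripper_width: 0.601
grasp_force: 0.0
time: 4.6
tool_pos: [0.4045, -0.0127, 0.0049]
tool_rot: [0.001, 0.755, 0.655, 0.001]
contact_force: [-0.6, -0.5, 6.1]
gripper_width: 0.241
grasp_force: 62.0
```

```bash
python3 -m handwheel '[[[0,0,0.02,0,0,0],[0,0,0.035,0,0,0],[0,0,0.035,0,0,0],[0,0,0.035,0,0,0],[-0.0028,0.0073,0,0,0,7],[-0.0028,0.0073,0,0,0,7],[-0.0028,0.0073,0,0,0,7],[-0.0028,0.0073,0,0,0,7],[-0.0028,0.0073,0,0,0,7],[-0.0028,0.0073,0,0,0,7],[-0.0028,0.0073,0,0,0,7],[-0.0028,0.0073,0,0,0,7],[-0.0028,0.0073,0,0,0,7],[-0.0028,0.0073,0,0,0,7],[-0.0028,0.0073,0,0,0,7],[-0.0028,0.0073,0,0,0,7],[-0.0028,0.0073,0,0,0,7],[-0.0028,0.0073,0,0,0,7],[0,0,0,0,0,0],[0,0,0,0,0,0]]]'
python3 - <<'E'
from h import *
s=stt();r=R.from_quat(np.roll(s["tool_rot"],-1)).as_matrix();print("tool y yaw",np.degrees(np.arctan2(r[1,1],r[0,1])),"z",r[:,2],"j",np.round(s["joint_pos"],2))
T=s["tool_pos"]
for c in("top","side","wrist"):
    im,d=grab_frame(c);cv2.imwrite(f"pics/{c}2.png",im);P=cloud(c,d)
    m=masks_of(c,"knife")
    if m:
        q=P[m[0]["region"]];q=q[np.linalg.norm(q-T,axis=1)<.2];b=q[q[:,0]>T[0]+.025]
        print(c,m[0]["conf"],m[0]["box"],len(b))
        if len(b)>10:
            A=np.c_[b[:,0],np.ones(len(b))];print(" slope z",np.linalg.lstsq(A,b[:,2],rcond=None)[0],"slope y",np.linalg.lstsq(A,b[:,1],rcond=None)[0],"x",b[:,0].min(),b[:,0].max(),"med",np.median(b,0))
    p=pinpoint(c,"knife_tip")
    if p: print(" tip",p[0]["conf"],p[0]["position"],at_z(c,p[0]["position"],T[2]))
E
```

```text
time: 6.27
tool_pos: [0.3636, 0.09, 0.1281]
tool_rot: [-0.0, 0.002, 1.0, -0.0]
contact_force: [0.2, -0.0, -1.3]
gripper_width: 0.239
grasp_force: 61.0
t 6.27 tcp [0.3636 0.09   0.1281] q [-0.     0.002  1.    -0.   ] F [ 0.2 -0.  -1.3] w 0.239 g 61.0
tool y yaw 89.74273663848768 z [-5.85656882e-05 -2.05784274e-04 -9.99999977e-01] j [ 0.04 -0.54  2.28 -0.    1.4  -1.52]
top 0.68 [266.8, 202.6, 12.4, 90.2] 283
 slope z [-0.00288063  0.12759003] slope y [0.00463171 0.08890337] x 0.414427675424505 0.4798219427350945 med [0.44361794 0.09119762 0.12618196]
 tip 0.74 [274.8, 198.7] [0.48239893 0.08803209 0.12809137]
side 0.72 [360.7, 251.5, 28.1, 65.0] 0
 tip 0.84 [315.3, 174.0] [0.47897649 0.08588783 0.12809137]
wrist 0.94 [293.6, 65.7, 52.9, 268.1] 1677
 slope z [-0.06772436  0.15358652] slope y [0.00922393 0.08567101] x 0.3886067751906893 0.49479580736188206 med [0.40472541 0.08957504 0.1266039 ]
```

```bash
python3 -m handwheel '[[[0,0,-0.025,0,0,0],[0,0,-0.0216,0,0,0],[0,0,0,0,0,0],[0,0,0,0,0,0],[0,0,0,0,0,0]]]'
python3 - <<'E'
from h import *
s=stt();T=s["tool_pos"]
c="top"
im,d=grab_frame(c);P=cloud(c,d);m=masks_of(c,"knife")
if m:
    q=P[m[0]["region"]];b=q[(q[:,0]>T[0]+.03)&(abs(q[:,2]-T[2])<.03)];print(np.median(b,0),b[:,0].max(),b[:,1].min(),b[:,1].max())
cv2.imwrite("pics/s3.png",cv2.resize(grab_frame("side")[0][120:270,220:420],None,fx=4,fy=4,interpolation=2))
E
```

```text
time: 7.13
tool_pos: [0.3645, 0.0898, 0.0827]
tool_rot: [0.001, 0.001, 1.0, 0.0]
contact_force: [0.0, -0.1, -0.8]
gripper_width: 0.236
grasp_force: 61.0
t 7.13 tcp [0.3645 0.0898 0.0827] q [0.001 0.001 1.    0.   ] F [ 0.  -0.1 -0.8] w 0.236 g 61.0
[0.44648531 0.09012665 0.08100024] 0.4817691537407767 0.07907790343149433 0.10315194038769172
```

View pics/s3.png

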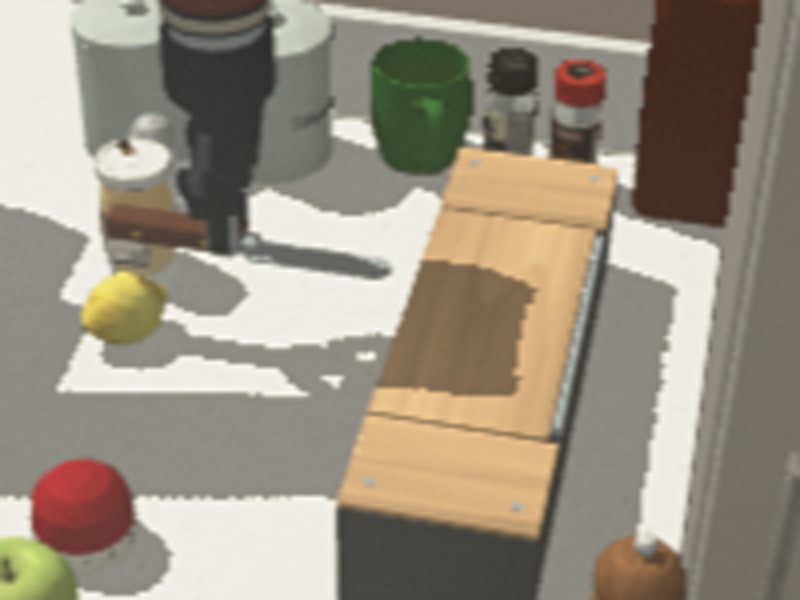

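The picture shows the blade level, with its tip at about (388, 268), just short of the dispenser's front edge. I'll lower it 1.5 mm and insert it.

```bash
python3 -m handwheel '[[[0,0,-0.0015,0,0,0],[0,0,0,0,0,0],[0.009,0,0,0,0,0],[0.009,0,0,0,0,0],[0.009,0,0,0,0,0],[0.009,0,0,0,0,0],[0.009,0,0,0,0,0],[0,0,0,0,0,0],[0,0,0,0,0,0]]]'
```

```text
time: 8.03
tool_pos: [0.4089, 0.0899, 0.0804]
tool_rot: [-0.0, 0.001, 1.0, -0.0]
contact_force: [0.9, -0.5, -0.9]
gripper_width: 0.235
grasp_force: 61.0
```

```bash
python3 -m handwheel '[[[0,0,0.005,0,0,0],[0,0,0.005,0,0,0],[0,0,0.005,0,0,0],[0,0,0.005,0,0,0],[0.001,0,0.005,0,0,0],[0.001,0,0.005,0,0,0],[0.001,0,0.005,0,0,0],[0.001,0,0.005,0,0,0],[0,0,0,0,0,0]]]'
cat > cov.py <<'E'
from h import *
s=stt();T=s["tool_pos"]
for c in("top","side"):
    im,d=grab_frame(c);P=cloud(c,d)
    X,Y,Z=P[...,0],P[...,1],P[...,2]
    m=masks_of(c,"cover")
    if m:
        q=P[m[0]["region"]&(d>0)];q=q[(abs(q[:,1]-.048)<.11)&(q[:,0]<.74)&(q[:,0]>.45)]
        q=q[(q[:,2]>.0)&(q[:,2]<.25)]
        x,z=q[:,0]-.6215,q[:,2]-.086
        a=np.arctan2(z,-x)[np.hypot(x,z)>.06];print(c,m[0]["conf"],m[0]["box"],"theta med",np.median(a),np.percentile(a,[20,80]))
    k=masks_of(c,"knife")
    if k:
        b=P[k[0]["region"]];b=b[(b[:,0]>T[0]+.03)&(abs(b[:,2]-T[2])<.08)]
        if len(b)>10:A=np.c_[b[:,0]-T[0],np.ones(len(b))];print(" knife slope,z",np.linalg.lstsq(A,b[:,2],rcond=None)[0],b[:,0].max())
cv2.imwrite("pics/s_%d.png"%(s["time"]*10),cv2.resize(im[100:270,200:420],None,fx=3,fy=3))
E
python3 cov.py
```

```text
time: 8.78
tool_pos: [0.4138, 0.0899, 0.1217]
tool_rot: [0.001, 0.001, 1.0, 0.0]
contact_force: [-1.2, -1.0, -2.5]
gripper_width: 0.236
grasp_force: 60.8
t 8.78 tcp [0.4138 0.0899 0.1217] q [0.001 0.001 1.    0.   ] F [-1.2 -1.  -2.5] w 0.236 g 60.8
top 0.81 [240.3, 141.6, 106.4, 45.0] theta med 0.4232675786333979 [0.40665471 0.44171769]
 knife slope,z [0.00908944 0.11905642] 0.5099918450214251
side 0.6 [316.7, 162.1, 53.0, 65.8] theta med 0.43662110840853147 [0.42196537 0.45344318]
 knife slope,z [0.02193181 0.11788195] 0.5140816921631731
```

```bash
python3 -m handwheel '[[[0.006,0,0.01,0,0,0],[0.006,0,0.01,0,0,0],[0.006,0,0.009,0,0,0],[0.007,0,0.008,0,0,0],[0.009,0,0.006,0,0,0],[0.009,0,0.005,0,0,0],[0.009,0,0.004,0,0,0],[0.009,0,0.003,0,0,0],[0.01,0,0,0,0,0],[0.01,0,0,0,0,0],[0.01,0,0,0,0,0],[0.01,0,0,0,0,0],[0.007,0,0,0,0,0],[0,0,0,0,0,0],[0,0,0,0,0,0]]]'
python3 cov.py
```

```text
time: 10.33
tool_pos: [0.5215, 0.0898, 0.1753]
tool_rot: [0.0, 0.001, 1.0, -0.0]
contact_force: [0.0, 0.6, -1.0]
gripper_width: 0.238
grasp_force: 61.0
t 10.33 tcp [0.5215 0.0898 0.1753] q [ 0.     0.001  1.    -0.   ] F [ 0.   0.6 -1. ] w 0.238 g 61.0
top 0.6 [236.7, 114.9, 110.2, 29.6] theta med 1.8096080683465403 [1.79902497 1.82154112]
side 0.65 [358.1, 148.1, 28.3, 80.3] theta med 1.8315762503612592 [1.8282464  1.84630279]
 knife slope,z [0.00358204 0.17351086] 0.6387586497191001
```

```bash
python3 -m handwheel '[[[-0.025,0,0,0,0,0],[-0.035,0,0,0,0,0],[-0.035,0,0,0,0,0],[-0.035,0,0,0,0,0],[0.0009,-0.0073,0,0,0,-7],[0.0009,-0.0073,0,0,0,-7],[0.0009,-0.0073,0,0,0,-7],[0.0009,-0.0073,0,0,0,-7],[0.0009,-0.0073,0,0,0,-7],[0.0009,-0.0073,0,0,0,-7],[0.0009,-0.0073,0,0,0,-7],[0.0009,-0.0073,0,0,0,-7],[0.0009,-0.0073,0,0,0,-7],[0.0009,-0.0073,0,0,0,-7],[0.0009,-0.0073,0,0,0,-7],[0.0009,-0.0073,0,0,0,-7],[0.0009,-0.0073,0,0,0,-7],[0.0009,-0.0073,0,0,0,-7],[0,0,0,0,0,0],[0,0,0,0,0,0]]]' && python3 -m handwheel '[[[0,0,-0.035,0,0,0],[0,0,-0.035,0,0,0],[0,0,-0.035,0,0,0],[0,0,-0.03,0,0,0],[0,0,-0.02,0,0,0],[0,0,-0.007,0,0,0],[0,0,0,0,0,0],[0,0,0,0,0,0],[0,0,0,0,0,0]]]'
```

```text
time: 12.3
tool_pos: [0.4033, -0.0124, 0.1753]
tool_rot: [0.0, 0.755, 0.656, 0.0]
contact_force: [0.5, -0.5, -1.4]
gripper_width: 0.245
grasp_force: 61.0
time: 13.05
tool_pos: [0.4052, -0.0126, 0.0152]
tool_rot: [0.001, 0.755, 0.655, 0.001]
contact_force: [0.2, -0.3, -1.0]
gripper_width: 0.241
grasp_force: 61.0
```

```bash
python3 -m handwheel '[[[0,0,-0.006,0,0,0],[0,0,-0.0035,0,0,0],[0,0,0,0,0,0],[0,0,0,0,0,0]]]' && python3 -m handwheel '[[[0,0,0,0,0,0],[0,0,0,0,0,0],[0,0,0,0,0,0],[0,0,0,0,0,0],[0,0,0,0,0,0],[0,0,0.02,0,0,0],[0,0,0.035,0,0,0],[0,0,0.035,0,0,0],[0,0,0.035,0,0,0],[0,0,0.035,0,0,0],[0,0,0.03,0,0,0],[0.02,0.005,0.005,0,0,0],[0,0,0,0,0,0],[0,0,0,0,0,0]]]' 0.6
python3 - <<'E'
from h import *
s=stt();print(np.round(s["joint_pos"],2))
for c in("top","side"):
    im,d=grab_frame(c);cv2.imwrite(f"pics/{c}5.png",im);P=cloud(c,d)
    k=masks_of(c,"knife")
    if k: q=P[k[0]["region"]];q=q[q[:,2]<.1];print(c,"knife z pct",np.percentile(q[:,2],[5,50,95]),q[:,:2].mean(0),k[0]["box"])
    m=masks_of(c,"core")
    if m:
        q=P[m[0]["region"]&(d>0)];print(c,"core",m[0]["conf"],m[0]["box"],np.percentile(q,[2,50,98],axis=0).round(3).tolist())
    for t in("core","core_end_a","opening_mid"):
        p=pinpoint(c,t)
        for e in p[:2]: print(t,e["conf"],e["position"],at_z(c,e["position"],.083 if t=="opening_mid" else .055))
    m=masks_of(c,"cover")
    if m:
        q=P[m[0]["region"]&(d>0)];q=q[(q[:,0]>.55)&(q[:,0]<.75)&(q[:,2]>.1)];print("theta",np.median(np.arctan2(q[:,2]-.086,.6215-q[:,0])))
cv2.imwrite("pics/top5c.png",cv2.resize(cv2.imread("pics/top5.png")[90:290,190:440],None,fx=3,fy=3))
E
```

```text
time: 13.38
tool_pos: [0.405, -0.0126, 0.005]
tool_rot: [0.001, 0.756, 0.655, 0.001]
contact_force: [0.8, 0.6, 4.1]
gripper_width: 0.24
grasp_force: 61.6
time: 14.55
tool_pos: [0.4237, -0.0073, 0.199]
tool_rot: [0.0, 0.755, 0.655, -0.0]
contact_force: [-0.7, 0.1, -0.6]
gripper_width: 0.599
grasp_force: 0.0
t 14.55 tcp [ 0.4237 -0.0073  0.199 ] q [ 0.     0.755  0.655 -0.   ] F [-0.7  0.1 -0.6] w 0.599 g 0.0
[-0.19 -0.44  2.1  -0.    1.49 -0.05]
top knife z pct [0.00056941 0.00336015 0.00747468] [ 0.38991347 -0.10981569] [349.7, 238.9, 15.7, 9.1]
top core 0.6 [244.5, 164.6, 97.2, 15.0] [[0.543, -0.065, 0.056], [0.556, 0.05, 0.069], [0.573, 0.162, 0.074]]
core 0.81 [296.9, 169.9] [0.5603373  0.04378803 0.055     ]
core_end_a 0.9 [358.2, 170.4] [ 0.56077259 -0.10411941  0.055     ]
core_end_a 0.8 [238.7, 168.6] [0.56194355 0.18493721 0.055     ]
opening_mid 0.56 [290.7, 171.9] [0.55081733 0.05668543 0.083     ]
opening_mid 0.55 [411.6, 195.4] [ 0.49858741 -0.22668615  0.083     ]
theta 1.7977975713859924
side knife z pct [0.00025141 0.00599651 0.02193946] [ 0.40539089 -0.03024435] [261.4, 205.0, 36.1, 49.5]
side core 0.97 [329.2, 175.6, 25.8, 53.4] [[0.548, -0.045, 0.058], [0.564, 0.057, 0.069], [0.576, 0.181, 0.073]]
core 0.7 [339.0, 206.1] [0.55413543 0.0532714  0.055     ]
core_end_a 0.97 [348.9, 176.5] [0.55797879 0.19821683 0.055     ]
opening_mid 0.78 [340.6, 202.0] [0.56007601 0.03747374 0.083     ]
theta 1.8303289182890436
```

View pics/top5c.png

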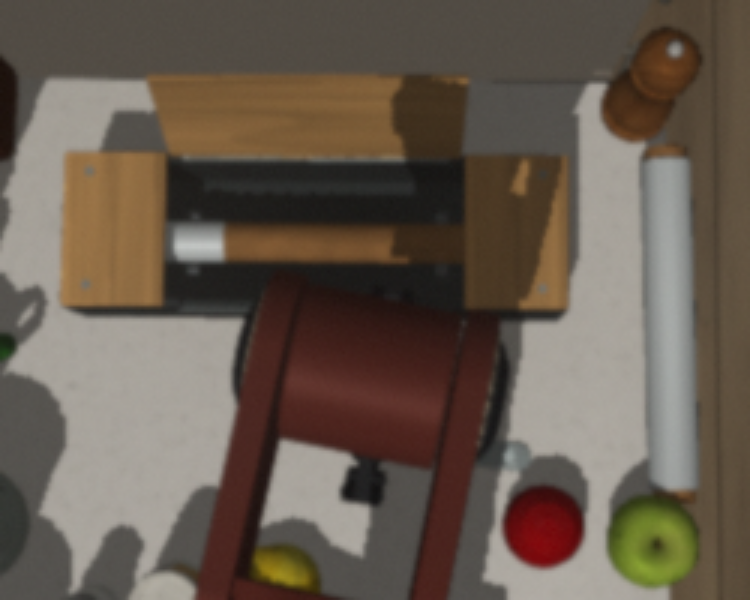

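The cover stands at about 1.8 rad and the knife lies flat. The core shows in the trough at picture rows 222–262, centred at about y = 0.047 m, both ends under the hoods. I'll go over it and grasp slightly to the right of its middle.

```bash
python3 -m handwheel '[[[0.027,0.005,0,0,0,1.5],[0.027,0.005,0,0,0,1.5],[0.027,0.005,0,0,0,1.5],[0.027,0.005,0,0,0,1.6],[0.0268,0.005,0,0,0,1.6],[0,0,-0.025,0,0,0],[0,0,-0.03,0,0,0],[0,0,-0.03,0,0,0],[0,0,-0.02,0,0,0],[0,0,0,0,0,0],[0,0,0,0,0,0]]]' 0.65
python3 - <<'E'
from h import *
s=stt();r=R.from_quat(np.roll(s["tool_rot"],-1)).as_matrix();print("tool y yaw",np.degrees(np.arctan2(r[1,1],r[0,1])))
for c in("wrist","top"):
    im,d=grab_frame(c);P=cloud(c,d);m=masks_of(c,"core")
    if c=="wrist": cv2.imwrite("pics/w6.png",im)
    if m:
        q=P[m[0]["region"]&(d>0)];q=q[(q[:,2]>.06)&(q[:,2]<.08)];print(c,m[0]["conf"],m[0]["box"],np.percentile(q,[1,50,99],axis=0).round(4).tolist())
E
```

```text
time: 16.17
tool_pos: [0.5573, 0.0177, 0.0926]
tool_rot: [-0.001, 0.71, 0.704, -0.001]
contact_force: [1.0, -0.4, -0.1]
gripper_width: 0.655
grasp_force: 0.0
t 16.17 tcp [0.5573 0.0177 0.0926] q [-0.001  0.71   0.704 -0.001] F [ 1.  -0.4 -0.1] w 0.655 g 0.0
tool y yaw -0.44356503519507284
wrist 0.74 [290.9, 1.6, 59.9, 331.7] [[0.5459, -0.0533, 0.0614], [0.5607, 0.0669, 0.0711], [0.5757, 0.1413, 0.074]]
top 0.75 [246.8, 165.1, 96.7, 12.9] [[0.543, -0.0693, 0.0606], [0.5549, 0.0711, 0.0686], [0.5723, 0.1645, 0.0751]]
```

```bash
python3 -m handwheel '[[[0.002,0,-0.02,0,0,0],[0,0,-0.02,0,0,0],[0,0,-0.014,0,0,0],[0,0,0,0,0,0],[0,0,0,0,0,0]]]' && python3 -m handwheel '[[[0,0,0,0,0,0],[0,0,0,0,0,0],[0,0,0,0,0,0],[0,0,0,0,0,0],[0,0,0,0,0,0]]]' 0.1 && python3 -m handwheel '[[[0,0,0.003,0,0,0],[0,0,0.003,0,0,0],[0,0.01,0,0,0,0],[0,0.01,0,0,0,0],[0,0.01,0,0,0,0],[0,0,0,0,0,0],[0,0,0,0,0,0]]]'
```

```text
time: 16.78
tool_pos: [0.5605, 0.0176, 0.0404]
tool_rot: [0.0, 0.71, 0.704, 0.0]
contact_force: [0.6, 0.1, -0.3]
gripper_width: 0.651
grasp_force: 0.0
time: 17.2
tool_pos: [0.5593, 0.0175, 0.042]
tool_rot: [-0.001, 0.71, 0.705, -0.001]
contact_force: [-10.1, 0.1, 10.9]
gripper_width: 0.352
grasp_force: 58.4
time: 17.78
tool_pos: [0.56, 0.0486, 0.0454]
tool_rot: [-0.0, 0.709, 0.705, -0.0]
contact_force: [0.5, -0.7, -0.1]
gripper_width: 0.352
grasp_force: 59.3
```

```bash
python3 -m handwheel '[[[0,0.004,0,0,0,0],[0,0.004,0,0,0,0],[0,0.003,0,0,0,0],[0,0,0,0,0,0],[0,0,0,0,0,0]]]'
python3 - <<'E'
from h import *
for c in("top","side"):
    im,d=grab_frame(c);cv2.imwrite(f"pics/{c}7.png",im);P=cloud(c,d);m=masks_of(c,"core")
    if m:
        q=P[m[0]["region"]&(d>0)];print(c,m[0]["conf"],m[0]["box"],np.percentile(q,[1,50,99],axis=0).round(4).tolist())
    for e in pinpoint(c,"core_end_a"): print(e["conf"],e["position"],at_z(c,e["position"],.06))
a=cv2.imread("pics/top7.png")[110:230,190:400];b=cv2.imread("pics/side7.png")[110:270,280:420]
cv2.imwrite("pics/m7.png",np.vstack([cv2.resize(a,(525,300)),cv2.resize(b,(525,300))]))
E
```

```text
time: 18.2
tool_pos: [0.5602, 0.0587, 0.0456]
tool_rot: [0.0, 0.71, 0.704, -0.0]
contact_force: [-0.2, -0.2, -0.8]
gripper_width: 0.357
grasp_force: 59.3
top 0.88 [259.6, 164.7, 77.2, 12.5] [[0.5434, -0.0549, 0.0573], [0.5552, -0.0097, 0.0723], [0.5736, 0.1329, 0.081]]
0.87 [339.0, 170.1] [ 0.56016305 -0.05769936  0.06      ]
0.22 [315.6, 232.3] [ 0.41032097 -0.00356023  0.06      ]
side 0.86 [329.1, 186.8, 21.6, 42.1] [[0.5478, -0.0519, 0.0061], [0.564, 0.0177, 0.0725], [0.5778, 0.1022, 0.0781]]
0.57 [330.9, 232.3] [ 0.55376019 -0.06138595  0.06      ]
```

View pics/m7.png

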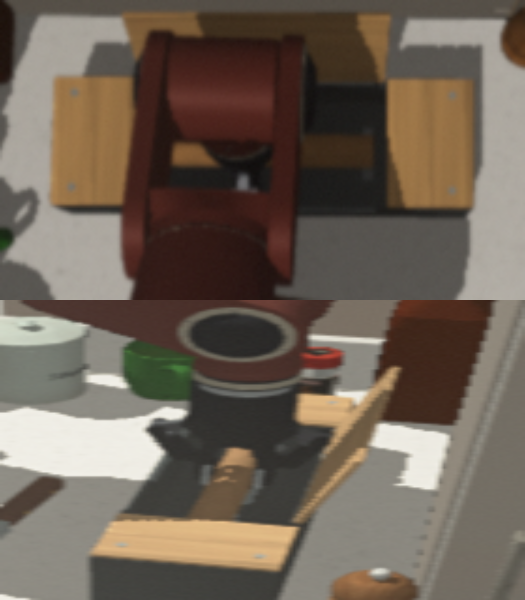

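The free end is clear of its hood, at about y = -0.056 m against the hood edge at -0.070 m. I'll tip it up by pivoting at the left hood's edge.

```bash
python3 -m handwheel '[[[0,-0.0004,0.0056,-3,0,0],[0,-0.0004,0.0056,-3,0,0],[0,0.0002,0.0056,-3,0,0],[0,0.0002,0.0056,-3,0,0],[0,0,0,0,0,0],[0,0,0,0,0,0]]]'
```

```text
time: 19.0
tool_pos: [0.5604, 0.0588, 0.0682]
tool_rot: [0.074, 0.706, 0.701, -0.073]
contact_force: [0.5, 0.5, -2.0]
gripper_width: 0.357
grasp_force: 59.3
```

```bash
python3 -m handwheel '[[[0,0.0008,0.0056,-3,0,0],[0,0.0008,0.0056,-3,0,0],[0,0.0013,0.0054,-3,0,0],[0,0.0013,0.0054,-3,0,0],[0,0,0,0,0,0],[0,0,0,0,0,0],[0,0,0,0,0,0]]]'
cat > ax.py <<'E'
from h import *
s=stt();print(np.round(s["joint_pos"],2))
for c in("top","side"):
    im,d=grab_frame(c);P=cloud(c,d);m=masks_of(c,"core")
    cv2.imwrite("pics/%s_%d.png"%(c,s["time"]*10),im)
    if m:
        q=P[m[0]["region"]&(d>0)];q=q[(abs(q[:,0]-.56)<.025)&(q[:,2]>.03)]
        if len(q)>20:
            k=np.polyfit(q[:,1],q[:,2],1);print(c,m[0]["conf"],m[0]["box"],"slope deg",np.degrees(np.arctan(k[0])),"z at y=.1655",np.polyval(k,.1655),np.percentile(q,[1,99],axis=0).round(3).tolist())
E
python3 ax.py
```

```text
time: 19.58
tool_pos: [0.5599, 0.062, 0.0895]
tool_rot: [0.147, 0.695, 0.689, -0.146]
contact_force: [1.0, -0.4, -0.6]
gripper_width: 0.346
grasp_force: 59.4
t 19.58 tcp [0.5599 0.062  0.0895] q [ 0.147  0.695  0.689 -0.146] F [ 1.  -0.4 -0.6] w 0.346 g 59.4
[ 0.18  0.12  1.83 -0.43  1.29  0.33]
top 0.69 [275.5, 159.3, 56.9, 15.9] slope deg -21.21363500786439 z at y=.1655 0.07968542519507851 [[0.543, -0.042, 0.109], [0.573, 0.085, 0.163]]
side 0.72 [329.3, 173.6, 23.5, 35.9] slope deg -20.118249134422165 z at y=.1655 0.07883426190988167 [[0.547, -0.045, 0.065], [0.577, 0.186, 0.163]]
```

```bash
python3 -m handwheel '[[[0,-0.0106,0.0044,0,0,0],[0,-0.0106,0.0044,0,0,0],[0,-0.0106,0.0044,0,0,0],[0,-0.0106,0.0044,0,0,0],[0,-0.0106,0.0044,0,0,0],[0,-0.0106,0.0044,0,0,0],[0,-0.0106,0.0044,0,0,0],[0,-0.0106,0.0044,0,0,0],[0,0,0,0,0,0],[0,0,0,0,0,0]]]'; python3 ax.py
```

```text
time: 20.62
tool_pos: [0.5604, -0.0229, 0.1257]
tool_rot: [0.148, 0.695, 0.688, -0.146]
contact_force: [0.5, 0.1, -0.6]
gripper_width: 0.348
grasp_force: 59.4
t 20.62 tcp [ 0.5604 -0.0229  0.1257] q [ 0.148  0.695  0.688 -0.146] F [ 0.5  0.1 -0.6] w 0.348 g 59.4
[ 0.03  0.03  1.86 -0.44  1.29  0.17]
top 0.88 [253.5, 155.5, 119.9, 22.0] slope deg -23.41366673094031 z at y=.1655 0.07304632407084782 [[0.544, -0.125, 0.075], [0.574, 0.144, 0.2]]
side 0.87 [325.0, 179.2, 22.4, 39.0] slope deg -20.416987623363607 z at y=.1655 0.08221141223891504 [[0.547, -0.128, 0.097], [0.577, 0.109, 0.198]]
```

```bash
python3 -m handwheel '[[[0,-0.006,0.01,0,0,0],[0,-0.003,0.015,0,0,0],[0,0,0.02,0,0,0],[0,0,0.025,0,0,0],[0,0,0.025,0,0,0],[0,0,0.02,0,0,0],[0,0,0.015,0,0,0],[0,0,0,0,0,0],[0,0,0,0,0,0],[0,0,0,0,0,0],[0,0,0,0,0,0],[0,0,0,0,0,0],[0,0,0,0,0,0]]]'; python3 ax.py; python3 cov.py; ls pics; python3 - <<'E'
import cv2,glob,numpy as np
a=sorted(glob.glob("pics/side_2*.png"))[-1];b=sorted(glob.glob("pics/top_2*.png"))[-1];print(a,b)
cv2.imwrite("pics/fin.png",np.vstack([cv2.imread(a)[60:330],cv2.imread(b)[60:330]]))
E
```

```text
time: 21.9
tool_pos: [0.5596, -0.0314, 0.2538]
tool_rot: [0.147, 0.694, 0.689, -0.147]
contact_force: [0.4, -0.9, -1.2]
gripper_width: 0.352
grasp_force: 59.4
t 21.9 tcp [ 0.5596 -0.0314  0.2538] q [ 0.147  0.694  0.689 -0.147] F [ 0.4 -0.9 -1.2] w 0.352 g 59.4
[ 0.01 -0.09  1.75 -0.42  1.49  0.06]
top 0.93 [248.4, 141.2, 136.9, 26.2] slope deg -23.785312407051897 z at y=.1655 0.19595220375069006 [[0.544, -0.131, 0.205], [0.573, 0.135, 0.327]]
side 0.7 [323.6, 144.1, 26.3, 31.8] slope deg -20.781872251108826 z at y=.1655 0.20499149524018018 [[0.545, -0.138, 0.226], [0.577, 0.1, 0.327]]
t 22.1 tcp [ 0.5601 -0.0313  0.2549] q [ 0.147  0.694  0.689 -0.147] F [ 0.3  0.2 -1.1] w 0.354 g 59.4
top 0.79 [318.7, 115.2, 28.6, 28.8] theta med 1.8108086202421463 [1.79781914 1.82464299]
side 0.58 [361.9, 151.9, 21.6, 69.5] theta med 1.831235917988257 [1.82763158 1.83800063]
m7.png
s3.png
s_103.png
s_221.png
s_87.png
side0.png
side2.png
side5.png
side7.png
side_195.png
side_206.png
side_219.png
top0.png
top2.png
top5.png
top5c.png
top7.png
top_195.png
top_206.png
top_219.png
w1.png
w6.png
wrist2.png
pics/side_219.png pics/top_219.png
```

View pics/fin.png

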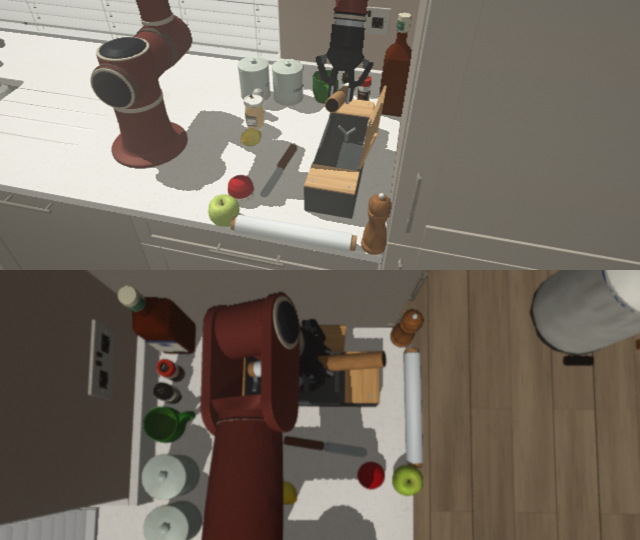

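The core is held slantwise well above the dispenser, its lowest end at about z = 0.19 m. The cover stands open, the knife lies flat (side view around (280, 170)), and the other things are undisturbed.

```bash
python3 -c "
from plant import *
print(job_done())"
```

```text
the job is handed in; nothing more can be done
None
```

The job is handed in: I levered the cover open with the knife to about 1.8 rad, laid the knife back flat, and drew the core out slantwise; the gripper holds it with its lowest end about 19 cm above the worktop (the judge returned no verdict).

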